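Slide the parts case into the gap between the hardware boxes

ROBOT

A 6-joint arm with a two-finger parallel gripper is mounted at the origin on the work surface. World frame = base frame: x ahead of the robot, y to its left, z up, the work surface at z = 0. Lengths are in m, angles in rad, forces in N, time in s.
With the tool pointing down it reaches from about 0.35 to 0.975 m from the base axis. Payload 4.9 kg.
Tool frame: the origin (TCP) lies at the very end of the fingers, on their centre line; the grasp point (between the pads) lies ctrl.grip_point_offset behind it (ctrl.grip_point_offset is the distance from the TCP to the grasp point, in m); z points along the fingers, y is the direction in which the jaws open and shut (so a half turn about z gives the same grasp; the last joint's range is limited). The gripper opens to 85 mm and grips with 20 to 120 N. Pads are 22 mm wide; open, the fingers measure 114 mm over their backs; the gripper's body (76 mm by 85 mm) begins 54 mm behind the grasp point. The pads swing forward as they close: fully open they stand 13 mm farther back than shut.
Start: joints at [1.043, 0.053, 1.613, -0, 1.476, -0.119], TCP at [0.248, 0.573, 0.231] pointing down, gripper open.
Joint ranges: [-3.01, 3.01], [-1.01, 2.22], [0.06, 2.58], [-1.02, 4.17], [0.09, 2.62], [-3.14, 3.14]. Speed limits (rad/s): [2.57, 2.57, 3.14, 3.14, 3.14, 3.14].

INTERFACE

Orientations are given as a rotation vector (axis times angle).
In Python, from station import ctrl gives the robot as it stands. The module is installed in compiled form; this text tells all that it offers.
- The arm moves only by the shell command python3 -m creep 'ROWS' [FORCE]. ROWS is JSON, a list of rows, each a list of 5 numbers: the closure in counts, from 0 (fully open) to 255 (shut), then the shift along the tool's x, y, z in mm, then the turn about the tool's z in rad. A call has 1 to 12 rows; each row is the pose to reach, as a shift and turn from the pose commanded when the call began, along the tool's axes at that moment; what a row does not reach only later rows make up. A row lasts 1/12 s, in which the tool goes at most 41.7 mm and 7.16 degrees, less where a joint would pass 70% of its speed; a pose out of reach is approached as far as the arm can. A call with a gripper value outside its range is refused whole. The fingers move at their own pace and stop on an object; FORCE is the grip in N (left out, the last holds). Time passes only in rows, so rows that repeat a pose let the fingers close. It gives the time, the measured TCP pose, the force and the opening at its end, in the units of the state.
- ctrl.get_obs(): the state, without advancing time (a new reading comes with each control period).
- ctrl.get_image(name): name is "side" or "top" or "wrist"; returns the picture (384x512x3 uint8, red, green, blue); there is no depth.
- ctrl.calibration(name): a dict with "fx", "fy", "cx", "cy" (pixels), "R" (3x3) and "t" (3): a world point X has camera coordinates R X + t. Camera axes: x right, y down, z forward; pixel columns grow to the right and rows downward; lengths in m; the calibration is good to about 2 mm. A picture is of the moment at which its call begins: read the wrist's pose just before it. calibration takes no time and is no camera call; for the wrist camera it gives the pose at the moment of the call.
- ctrl.finish_job(): hands the job in, once; it reports no verdict.
Trained networks look in the newest picture that a camera, given by its name, has taken for a name from the list of things; names that differ only in an ending like _2 or _b are one class to them, and where a whole thing is asked for, a point or a joint stands for the part that bears it (a point fixed in the world has none). Each returns a list of dicts, best first, with "conf" (0 to 1); they miss things now and then, are a little off and sometimes report something else, mostly with a low value. They report only what shows in the picture. A call takes as long as a camera call.
- ctrl.boxes_of(camera, label): "rect" ([left, top, width, height] in pixels, round what is visible of it).
- ctrl.outline_of(camera, label): "mask" (384x512 bool, what is visible of it) and "rect" ([left, top, width, height] in pixels, round what is visible of it).
The state is a dict: "t": time; "q": joint angles; "dq": joint speeds; "effort": joint torques, N m; "tool_pos": TCP position; "tool_rot": TCP orientation; "contact_force": force on the tool from outside, world axes, zero at the start; "wrist_torque": the same for the moment, N m; "opening": finger opening in m.
Only numpy, scipy, OpenCV 4.12 (cv2) and the standard library are available. Lean on these libraries where they do the work, as an engineer would, in place of code of your own. Each camera call takes 0.05 s, during which the arm holds its last target. There are 200 camera calls.

TASK

Put the screw case away: without gripping or lifting it, push it flat along the bench with your fingers, latch end towards you, through the narrow gap between the two white-lidded boxes until its far end rests against the grey-lidded box behind them. Leave the glue bottle, the jar and the tape measure where they are.

Things in the scene. Friction and masses are not known exactly. Their poses are not given: they have to be found in the camera images.
- case: The loose screw case: flat black compartment box, clear lid, 165 long (its x) x 105 wide (its y) x 42 mm high, upright corners rounded to 8 mm, flat sides, 0.3 to 0.65 kg; too wide to grip across. Origin: centre of its underside, on the bench (z = 0). Its x axis points from the end with two grey latches (near end, towards the robot) to the hinge end (far end, towards the gap); z up.
- case_near_end (a point): Centre of the near (latch) end face of the case, half-way up: 82.5 mm from the case's centre along its -x, 21 mm above the bench. With the case home its far end touches the grey-lidded box (66 mm high, 270 wide, face across the gap's end at x = 130 mm in the boxes' frame); its centre is then at x = 47.5 mm, y = 0 in that frame and this end stands 35 mm out in front of the white-lidded boxes.
- boxes: Three heavy storage boxes, one fixed body. Origin: on the bench (z = 0) in the middle of the mouth of the gap, level with the fronts of the two white-lidded boxes; x points straight into the gap (away from the robot), y left, z up. The gap is 111 mm wide (3 mm to spare each side of the case), 130 mm long. White-lidded boxes: 78 high, left 240, right 205 mm wide, corners rounded to 10 mm.
- glue: White glue bottle with black cap, 52 mm wide, 150 mm high, standing on the bench to the right. Origin: centre of its underside. Leave it.
- jar: Glass jar with steel lid, 66 mm wide, 75 mm high, standing on the bench to the left. Origin: centre of its underside. Leave it.
- tape: Grey tape measure, 66 x 36 x 62 mm, standing on the bench to the right, in front of the right box. Origin: centre of its underside. Leave it.

How it is judged:
By the outcome, as a careful person would: the job done as asked, in the order asked, and still so for the second after the job is handed in, with the robot touching nothing.
It also fails if it takes over 64 s, if anything falls off the work surface, if the arm or the gripper's body presses on something with over 40 N, if the wrist force passes 120 N, or if a joint passes its speed limit or range.

## Working session

There is one attempt and no reset: what is moved stays moved. The work goes in short steps, Python scripts to look and compute and a shell command to move; the robot and the scene stay as the last step left them, time stands still between calls to the robot, and variables do not carry over. Pictures are saved under pics/ and viewed, about 8 in all and at most 12, crops included, and the job is handed in when it is done.

```bash
mkdir -p pics
cat > h.py <<'E'
from station import ctrl
import numpy as np, cv2
def ray(c,u,v,z):
    R=np.array(c["R"]);t=np.array(c["t"]);o=-R.T@t
    d=R.T@np.array([(u-c["cx"])/c["fx"],(v-c["cy"])/c["fy"],1]);return o+d*(z-o[2])/d[2]
def proj(c,X):
    p=np.array(c["R"])@np.array(X)+np.array(c["t"]);return c["fx"]*p[0]/p[2]+c["cx"],c["fy"]*p[1]/p[2]+c["cy"]
def save(n,im): cv2.imwrite("pics/"+n+".png",im[:,:,::-1])
E
python3 - <<'E'
from h import *
o=ctrl.get_obs();print(o["tool_pos"],o["tool_rot"],o["t"],ctrl.grip_point_offset)
a=ctrl.get_image("top");b=ctrl.get_image("side")
save("a",cv2.resize(a,(800,600),interpolation=cv2.INTER_CUBIC));save("b",b)
c=ctrl.calibration("top");print({k:np.round(v,3).tolist() for k,v in c.items()})
for n,z in [("case",.042),("boxes",.078),("glue",.15),("jar",.075),("tape",.062)]:
    for d in ctrl.outline_of("top",n)[:2]:
        m=d["mask"].astype(np.uint8);k=max(cv2.findContours(m,0,2)[0],key=cv2.contourArea)
        r=cv2.boxPoints(cv2.minAreaRect(k));print(n,d["conf"],d["rect"],[ray(c,*p,z)[:2].round(3).tolist() for p in r])
E
```

```text
[0.24813674 0.57295301 0.23005014] [-0.6375739  -3.07553642  0.00313136] 0.0 0.0187
{'fx': 416.354, 'fy': 416.354, 'cx': 258.839, 'cy': 186.832, 'R': [[-0.016, -1.0, -0.005], [-0.988, 0.017, -0.153], [0.153, 0.002, -0.988]], 't': [0.022, 0.629, 1.1]}
case 0.71 [196.5, 173.7, 62.3, 71.9] [[0.623, 0.18], [0.668, 0.084], [0.515, 0.013], [0.471, 0.108]]
boxes 0.97 [122.9, 75.4, 205.9, 100.9] [[0.881, 0.414], [0.979, -0.152], [0.737, -0.185], [0.645, 0.364]]
glue 0.88 [331.4, 196.6, 23.9, 22.2] [[0.568, -0.163], [0.596, -0.221], [0.553, -0.24], [0.526, -0.182]]
jar 0.78 [123.2, 215.1, 29.4, 25.8] [[0.552, 0.373], [0.551, 0.298], [0.49, 0.296], [0.491, 0.371]]
tape 0.88 [331.5, 148.3, 8.6, 31.2] [[0.732, -0.179], [0.731, -0.22], [0.647, -0.216], [0.648, -0.175]]
```

View pics/a.png

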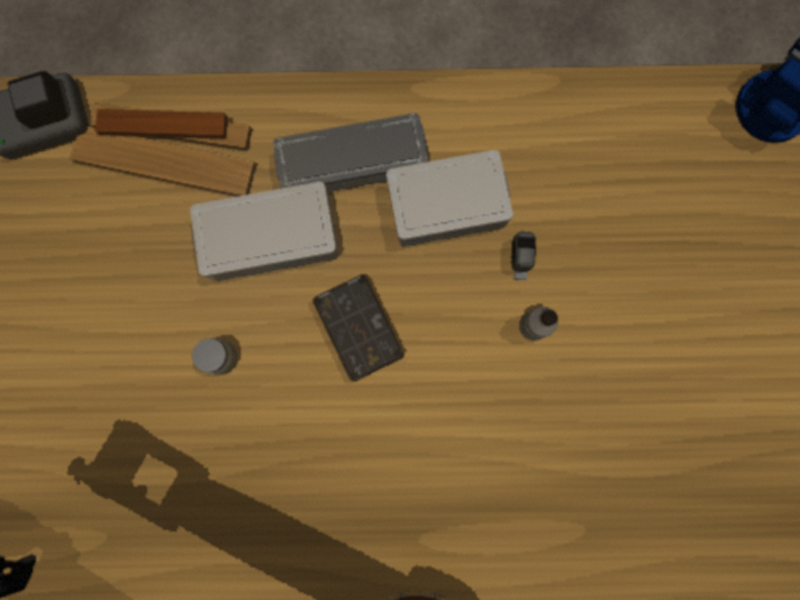

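View pics/b.png

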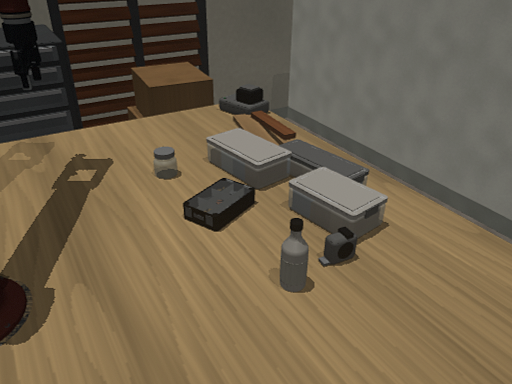

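The top view shows the case at about (360,328) in the 800x600 view, turned more than the gap, whose mouth is near (365,250). The side view shows the jar, glue and tape clear of the path. Next I measure the lids and the case in the boxes' frame.

```bash
cat >> h.py <<'E'
def lids(a,c):
    hsv=cv2.cvtColor(a,cv2.COLOR_RGB2HSV)
    m=((hsv[...,1]<45)&(hsv[...,2]>120)).astype(np.uint8)
    ks=sorted(cv2.findContours(m,0,2)[0],key=cv2.contourArea)[-2:]
    out=[]
    for k in ks:
        P=np.array([ray(c,*p,.078)[:2] for p in k[:,0].astype(float)],np.float32)
        out.append(cv2.minAreaRect(P*1000))
    return out
def casepose(a,c,name="top"):
    d=ctrl.outline_of(name,"case")[0]
    k=max(cv2.findContours(d["mask"].astype(np.uint8),0,2)[0],key=cv2.contourArea)
    return d["conf"],cv2.minAreaRect(np.array([ray(c,*p,.042)[:2] for p in k[:,0].astype(float)],np.float32)*1000)
E
python3 - <<'E'
from h import *
a=ctrl.get_image("top");c=ctrl.calibration("top")
for r in lids(a,c): print(r, cv2.boxPoints(r).round().tolist())
print(casepose(a,c))
# canny lines
y0,x0=80,110;crop=a[y0:260,x0:370];save("c",cv2.resize(crop,None,fx=3,fy=3,interpolation=cv2.INTER_CUBIC))
E
```

```text
((799.0990600585938, -69.49409484863281), (129.53671264648438, 203.5877685546875), 9.568408012390137) [[718.0, 20.0], [752.0, -181.0], [880.0, -159.0], [846.0, 42.0]]
((742.4437866210938, 259.23321533203125), (129.134033203125, 238.4775390625), 9.891145706176758) [[658.0, 366.0], [699.0, 131.0], [827.0, 153.0], [786.0, 388.0]]
(0.79, ((569.2959594726562, 95.67283630371094), (167.76673889160156, 105.35633087158203), 25.704740524291992))
```

View pics/c.png

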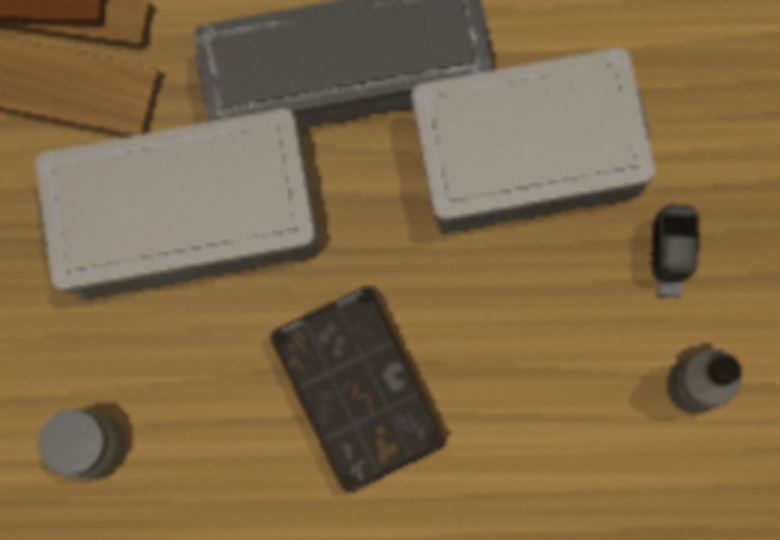

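```bash
cat >> h.py <<'E'
from scipy.spatial.transform import Rotation as Ro
MO=np.array([708.5,75.5]);BY=9.73
def bx(p,inv=False): # world mm<->box mm
    a=np.radians(BY);R=np.array([[np.cos(a),-np.sin(a)],[np.sin(a),np.cos(a)]])
    return MO+R@np.array(p) if inv else R.T@(np.array(p[:2])-MO)
def togo(x,y,z,txdeg): # mm, world angle of tool x
    o=ctrl.get_obs();R=Ro.from_rotvec(o["tool_rot"]).as_matrix()
    d=R.T@(np.array([x,y,z])-o["tool_pos"]*1000);cur=np.degrees(np.arctan2(R[1,0],R[0,0]))
    w=(txdeg-cur+180)%360-180
    print("shift",d.round(1),"turn",round(-np.radians(w),3),"F",np.round(o["contact_force"],1),"t",o["t"])
def loc(c,yaw,p):
    a=np.radians(yaw);return np.array(c)+np.array([[np.cos(a),-np.sin(a)],[np.sin(a),np.cos(a)]])@np.array(p)
E
python3 - <<'E'
from h import *
b=ctrl.get_image("side");save("d",cv2.resize(b[165:240,170:270],None,fx=6,fy=6,interpolation=cv2.INTER_CUBIC))
p=loc((569.3,95.7),25.7,(0,90));print(p,bx((569.3,95.7)));togo(*p,100,115.7);togo(*p,10,115.7)
E
```

```text
[530.27068239 176.79693192] [-133.78371326   43.43498665]
shift [-416.3 -251.9  131.3] turn 0.713 F [-0.7 -0.2  0.6] t 0.5
shift [-416.3 -251.9  221.3] turn 0.713 F [-0.7 -0.2  0.6] t 0.5
```

View pics/d.png

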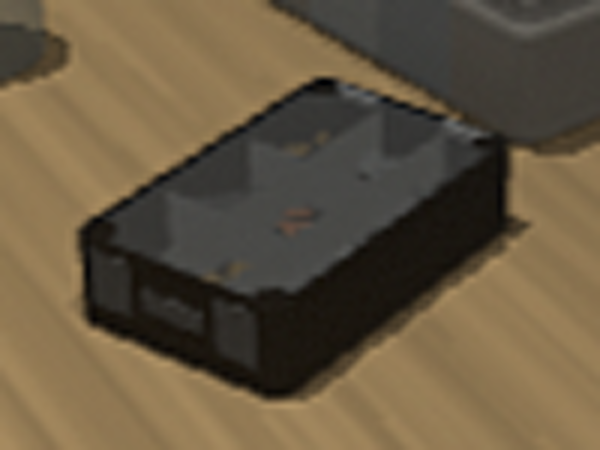

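The crop shows the two grey latches on the near end at (110,290) and (235,335), so the orientation is right. Plan: push the left side with both fingers to centre and square the case, then push on the latch end.

```bash
python3 -m creep '[[90,-35,-21,0,0.06],[90,-70,-42,20,0.12],[90,-105,-63,30,0.18],[90,-140,-84,45,0.25],[90,-175,-106,55,0.32],[90,-208,-126,65,0.38],[90,-243,-147,75,0.45],[90,-278,-168,85,0.5],[90,-313,-190,100,0.57],[90,-348,-211,110,0.63],[90,-382,-231,120,0.69],[90,-416,-252,131,0.713]]' 40
python3 - <<'E'
from h import *
togo(530.3,176.8,10,115.7)
E
```

```text
t: 1.5
tool_pos: [0.5272, 0.1807, 0.1021]
tool_rot: [1.674, 2.657, 0.001]
contact_force: [0.3, 0.6, -0.5]
opening: 0.0551
shift [-4.8  1.  92.1] turn -0.002 F [ 0.3  0.6 -0.5] t 1.5
```

```bash
python3 -m creep '[[90,0,0,30,0],[90,0,0,60,0],[90,0,0,80,0],[90,0,0,90,0],[90,0,0,90,0],[90,0,0,90,0]]'
python3 - <<'E'
from h import *
a=ctrl.get_image("top");c=ctrl.calibration("top");print(casepose(a,c))
s=loc((569.3,95.7),25.7,(0,63.5));togo(*s,10,115.7)
e=bx((-133.8,63.5),True);togo(*e,10,99.73)
w=ctrl.get_image("wrist");save("w",w)
E
```

```text
t: 2.0
tool_pos: [0.5262, 0.1826, 0.0125]
tool_rot: [1.671, 2.661, 0.0]
contact_force: [-0.3, 0.6, 0.8]
opening: 0.0554
(0.64, ((569.587646484375, 96.56957244873047), (166.68447875976562, 103.68461608886719), 24.926166534423828))
shift [-33.2  -0.4   4.2] turn 0.001 F [-0.4  0.5  0.1] t 2.1
shift [-77.5   5.1   4.3] turn 0.28 F [-0.4  0.5  0.1] t 2.1
```

View pics/w.png

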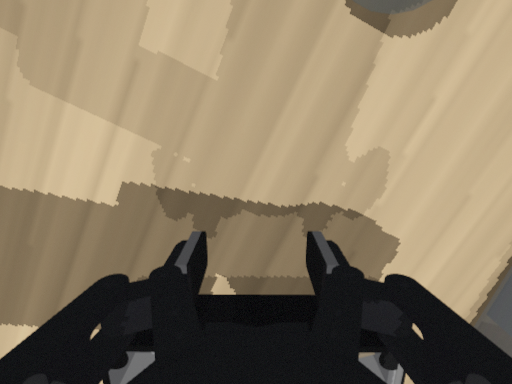

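```bash
python3 -m creep '[[90,-10,0,2,0],[90,-20,0,2,0],[90,-28,0,2,0],[90,-33,0,2,0],[90,-38,1,2,0.03],[90,-43,1,2,0.06],[90,-48,2,2,0.09],[90,-53,2,2,0.13],[90,-58,3,2,0.16],[90,-58,3,2,0.16]]'
python3 - <<'E'
from h import *
a=ctrl.get_image("top");c=ctrl.calibration("top");r=casepose(a,c);print(r,bx(r[1][0]))
e=bx((-133.8,63.5),True);togo(*e,10,99.73)
E
```

```text
t: 2.98
tool_pos: [0.5548, 0.1306, 0.0104]
tool_rot: [1.88, 2.515, -0.0]
contact_force: [0.6, 0.5, 0.1]
opening: 0.055
(0.56, ((577.2796020507812, 64.31929016113281), (164.6408233642578, 87.61370086669922), 16.513822555541992)) [-131.22240849   11.15708838]
shift [-18.    7.2  -0.2] turn 0.119 F [-0.2  0.1 -0.1] t 3.0833
```

```bash
python3 -m creep '[[90,-4,1,0,0.03],[90,-8,2,0,0.06],[90,-12,3,0,0.09],[90,-16,4,0,0.12],[90,-18,5,0,0.12],[90,-18,5,0,0.12],[90,-18,5,0,0.12]]'
python3 -m creep '[[90,10,0,0,0],[90,30,0,0,0],[90,50,0,0,0],[90,50,0,-50,0],[90,50,0,-90,0],[90,60,0,-90,0]]'
python3 - <<'E'
from h import *
a=ctrl.get_image("top");c=ctrl.calibration("top");r=casepose(a,c);print(r,bx(r[1][0]))
save("e",cv2.resize(a[80:260,110:370],None,fx=3,fy=3,interpolation=cv2.INTER_CUBIC))
e=bx((-260,0),True);togo(*e,100,189.73);togo(*e,100,9.73);print(ctrl.get_obs()["q"].round(2))
E
```

```text
t: 3.67
tool_pos: [0.5642, 0.1151, 0.0103]
tool_rot: [2.026, 2.4, -0.0]
contact_force: [-0.3, 0.9, 0.2]
opening: 0.0554
t: 4.17
tool_pos: [0.5584, 0.1759, 0.1082]
tool_rot: [2.021, 2.394, 0.014]
contact_force: [1.7, 0.3, 2.5]
opening: 0.0551
(0.56, ((577.745361328125, 54.75922393798828), (166.55255126953125, 109.5921630859375), 9.419551849365234)) [-132.37905259    1.65582676]
shift [-125.4 -127.     3.2] turn -1.57 F [ 0.2 -0.7 -0.4] t 4.2667
shift [-125.4 -127.     3.2] turn 1.571 F [ 0.2 -0.7 -0.4] t 4.2667
[0.18 0.06 1.82 0.   1.25 0.01]
```

View pics/e.png

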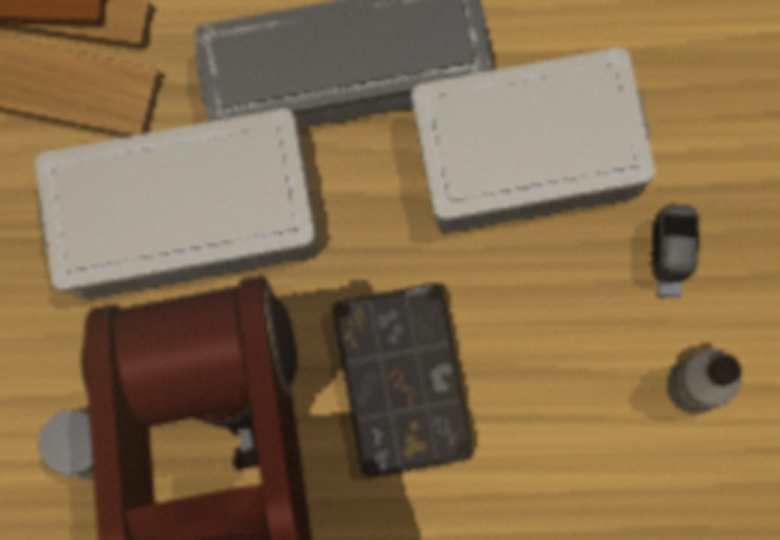

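```bash
python3 -m creep '[[90,-10,-11,0,-0.12],[90,-20,-22,0,-0.24],[90,-30,-33,0,-0.36],[90,-40,-44,0,-0.48],[90,-50,-55,0,-0.6],[90,-65,-66,0,-0.72],[90,-77,-77,0,-0.84],[90,-88,-88,0,-0.96],[90,-98,-99,0,-1.08],[90,-108,-110,0,-1.2],[90,-117,-120,0,-1.32],[90,-125,-127,0,-1.44]]'
python3 - <<'E'
from h import *
a=ctrl.get_image("top");c=ctrl.calibration("top");r=casepose(a,c);print(r,bx(r[1][0]))
im=cv2.resize(a[120:260,160:300],None,fx=4,fy=4,interpolation=cv2.INTER_CUBIC)
for x,y,col in [(-132.5,0,(0,255,0))]:
    q=np.array([proj(c,[*(bx((x+sx*82.5,y+sy*52.5),True)/1000),.042]) for sx,sy in [(1,1),(1,-1),(-1,-1),(-1,1)]])
    cv2.polylines(im,[((q-[160,120])*4+1.5).round().astype(int)],True,col,1)
save("f",im)
e=bx((-260,0),True);togo(*e,100,189.73);togo(*e,10,189.73)
E
```

```text
t: 5.27
tool_pos: [0.4474, 0.0298, 0.0978]
tool_rot: [0.069, -3.137, -0.0]
contact_force: [-0.9, -0.6, -0.2]
opening: 0.0549
(0.71, ((578.6129150390625, 54.58625030517578), (164.84681701660156, 104.81732177734375), 10.249106407165527)) [-131.55321203    1.33872001]
shift [-4.6  1.8 -2. ] turn -0.134 F [0.3 0.4 1. ] t 5.3667
shift [-4.9  1.8 88. ] turn -0.134 F [0.3 0.4 1. ] t 5.3667
```

View pics/f.png

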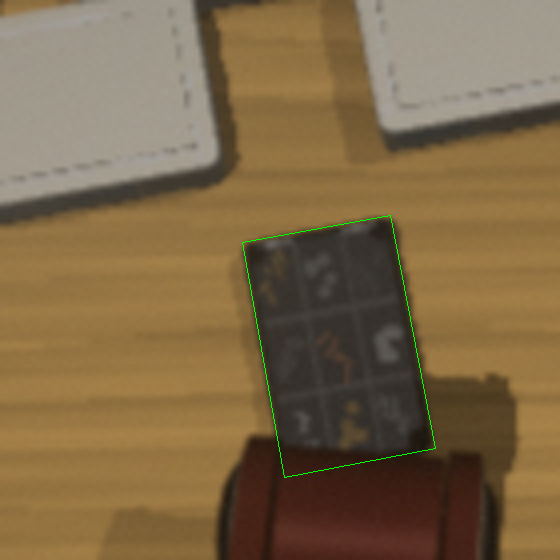

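The case sits squarely in front of the gap: the model outline at y=0 matches within about 1 mm. Next I descend behind the latch end and push.

```bash
python3 -m creep '[[90,-2,1,0,-0.07],[90,-5,2,0,-0.134],[90,-5,2,30,-0.134],[90,-5,2,60,-0.134],[90,-5,2,80,-0.134],[90,-5,2,88,-0.134],[90,-5,2,88,-0.134],[90,-5,2,88,-0.134]]'
python3 - <<'E'
from h import *
e=bx((-226,0),True);togo(*e,10,189.73)
E
```

```text
t: 6.03
tool_pos: [0.4545, 0.0327, 0.012]
tool_rot: [0.268, -3.129, -0.0]
contact_force: [1.4, -0.4, -0.3]
opening: 0.0553
shift [-31.6  -0.8   1.9] turn 0.001 F [ 1.4 -0.4 -0.3] t 6.0333
```

```bash
python3 -m creep '[[90,-10,0,0,0],[90,-20,-1,0,0],[90,-27,-1,0,0],[90,-32,-1,0,0],[90,-37,-1,0,0],[90,-42,-1,0,0],[90,-48,-1,0,0],[90,-54,-1,0,0],[90,-60,-1,0,0],[90,-66,-1,0,0],[90,-72,-1,0,0],[90,-72,-1,0,0]]'
cat > look.py <<'E'
from h import *
import sys
a=ctrl.get_image("top");c=ctrl.calibration("top");r=casepose(a,c);print(r)
T=ctrl.get_obs()["tool_pos"][:2]*1000;t=bx(T);print("tcp box",t)
cx=t[0]+93.5;im=cv2.resize(a[100:240,160:300],None,fx=4,fy=4,interpolation=cv2.INTER_CUBIC)
q=np.array([proj(c,[*(bx((cx+sx*82.5,sy*52.5),True)/1000),.042]) for sx,sy in [(1,1),(1,-1),(-1,-1),(-1,1)]])
cv2.polylines(im,[((q-[160,100])*4+1.5).round().astype(int)],True,(0,255,0),1)
save(sys.argv[1],im)
e=bx((47.5-93.5,0),True);togo(*e,10,189.73)
E
python3 look.py g
```

```text
t: 7.03
tool_pos: [0.5267, 0.0439, 0.0131]
tool_rot: [-0.27, 3.129, -0.0]
contact_force: [0.6, 0.1, 0.6]
opening: 0.0549
(0.92, ((647.8953857421875, 67.02225494384766), (116.10292053222656, 106.11676788330078), 9.753981590270996))
tcp box [-184.82355883   -0.43439773]
shift [-1.388e+02  1.000e-01  3.100e+00] turn 0.002 F [-0.   0.4  0.9] t 7.1333
```

View pics/g.png

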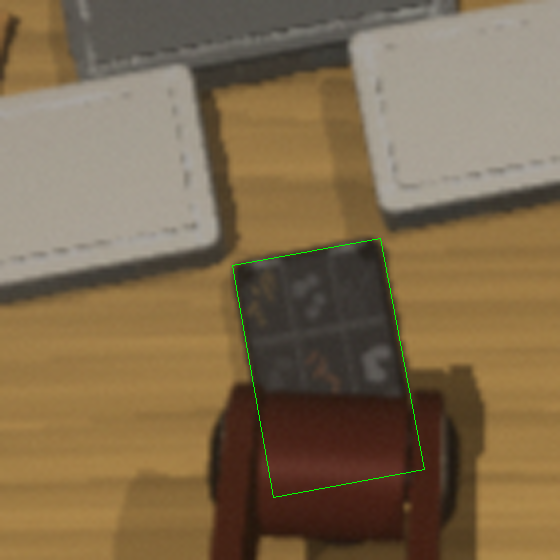

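```bash
python3 -m creep '[[90,-5,0,1,0],[90,-10,0,2,0],[90,-15,0,2,0],[90,-20,0,2,0],[90,-25,0,2,0],[90,-30,0,2,0],[90,-35,0,2,0],[90,-40,0,2,0],[90,-40,0,2,0]]'
python3 look.py g2
```

```text
t: 7.88
tool_pos: [0.5653, 0.0506, 0.0102]
tool_rot: [0.27, -3.13, 0.0]
contact_force: [-0.1, 1.0, -0.4]
opening: 0.0549
(0.82, ((691.4382934570312, 75.712158203125), (101.24446105957031, 108.80648040771484), 8.42957592010498))
tcp box [-145.32027435   -0.31779617]
shift [-99.3   0.1   0.3] turn 0.002 F [-0.4 -0.5 -0. ] t 7.9833
```

```bash
python3 -m creep '[[90,-5,0,0,0],[90,-10,0,0,0],[90,-15,0,0,0],[90,-20,0,0,0],[90,-25,0,0,0],[90,-30,0,0,0],[90,-35,0,0,0],[90,-40,0,0,0],[90,-45,0,0,0],[90,-50,0,0,0]]'
python3 look.py i
```

```text
t: 8.82
tool_pos: [0.6148, 0.0593, 0.01]
tool_rot: [-0.27, 3.13, 0.0]
contact_force: [-2.8, 0.3, 0.2]
opening: 0.0555
(0.69, ((749.9647216796875, 84.92835998535156), (84.96762084960938, 107.62664794921875), 7.402565002441406))
tcp box [-94.02532086  -0.25311742]
shift [-48.    0.1   0.5] turn 0.002 F [-0.2 -0.1  0.1] t 8.9167
```

View pics/i.png

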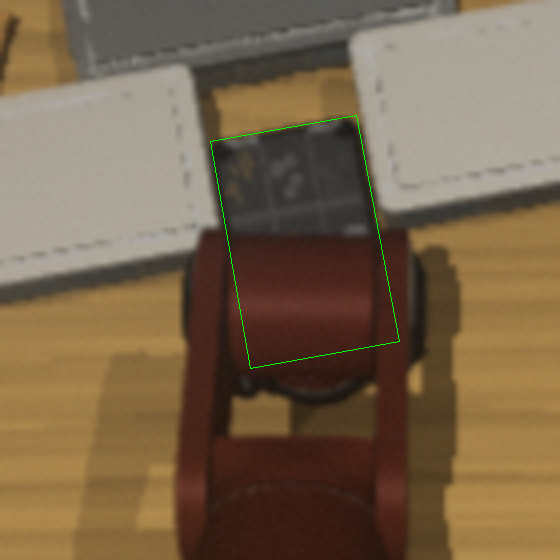

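The case is well inside the gap, square and clear on both sides. I keep going and slow down near the end.

```bash
python3 -m creep '[[90,-5,0,0,0],[90,-10,0,0,0],[90,-15,0,0,0],[90,-20,0,0,0],[90,-25,0,0,0],[90,-30,0,0,0],[90,-34,0,0,0],[90,-38,0,0,0],[90,-41,0,0,0],[90,-43,0,0,0],[90,-43,0,0,0]]'
python3 -m creep '[[90,-1,0,0,0],[90,-2,0,0,0],[90,-3,0,0,0]]'
python3 -m creep '[[90,-1,0,0,0],[90,-2,0,0,0]]'
```

```text
t: 9.83
tool_pos: [0.6575, 0.0667, 0.0103]
tool_rot: [-0.27, 3.129, 0.0]
contact_force: [-2.7, -0.7, 0.8]
opening: 0.0553
t: 10.08
tool_pos: [0.6594, 0.067, 0.0103]
tool_rot: [0.27, -3.129, 0.0]
contact_force: [-5.8, -1.3, 3.8]
opening: 0.055
t: 10.25
tool_pos: [0.6609, 0.0673, 0.0103]
tool_rot: [0.27, -3.128, 0.0]
contact_force: [-9.9, -1.2, 7.7]
opening: 0.0555
```

```bash
python3 -m creep '[[90,-1,0,0,0],[90,-2,0,0,0],[90,-2,0,0,0]]'; python3 -m creep '[[90,-1,0,0,0],[90,-2,0,0,0],[90,-2,0,0,0]]'; python3 look.py j
```

```text
t: 10.5
tool_pos: [0.6609, 0.0673, 0.0103]
tool_rot: [0.27, -3.122, 0.001]
contact_force: [-15.9, -3.6, 12.4]
opening: 0.0556
t: 10.75
tool_pos: [0.6608, 0.0673, 0.0103]
tool_rot: [0.27, -3.116, 0.001]
contact_force: [-23.2, -4.3, 17.0]
opening: 0.0553
(0.72, ((803.1270141601562, 93.99812316894531), (66.89591217041016, 103.83577728271484), 9.899041175842285))
tcp box [-4.83976323e+01 -2.91382796e-02]
shift [-2.4  0.   0.3] turn 0.003 F [-23.6  -4.3  17.3] t 10.85
```

View pics/j.png

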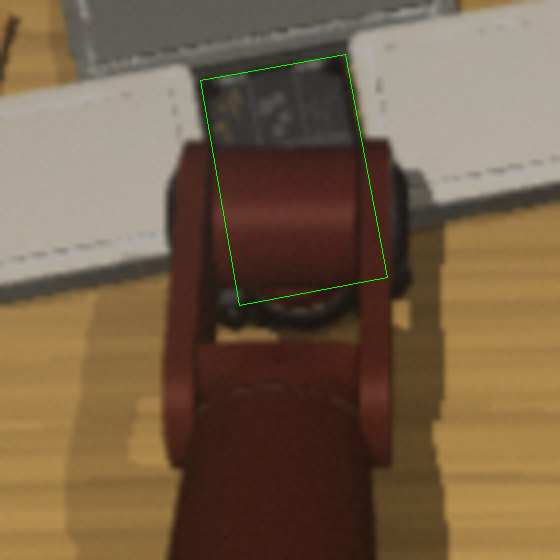

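The fingers have stopped dead at the expected place and the force climbs, so the case is against the grey box. Now I back off straight and lift away.

```bash
python3 -m creep '[[90,2,0,0,0],[90,5,0,0,0],[90,10,0,0,0],[90,30,0,0,0],[90,60,0,0,0],[90,90,0,0,0],[90,110,0,-20,0],[90,130,0,-50,0],[90,150,0,-80,0],[90,170,0,-110,0],[90,180,0,-120,0],[90,180,0,-120,0]]'
python3 look.py k
python3 - <<'E'
from h import *
a=ctrl.get_image("top");c=ctrl.calibration("top")
im=cv2.resize(a[80:260,110:370],None,fx=3,fy=3,interpolation=cv2.INTER_CUBIC)
q=np.array([proj(c,[*(bx((47.5+sx*82.5,sy*52.5),True)/1000),.042]) for sx,sy in [(1,1),(1,-1),(-1,-1),(-1,1)]])
cv2.polylines(im,[((q-[110,80])*3+1).round().astype(int)],True,(0,255,0),1);save("l",im)
r=casepose(a,c);print(bx(r[1][0]))
for n,z in [("glue",.15),("jar",.075),("tape",.062)]:
    d=ctrl.outline_of("top",n)[0];print(n,d["rect"])
E
```

```text
t: 11.85
tool_pos: [0.49, 0.037, 0.1343]
tool_rot: [-0.269, 3.121, -0.002]
contact_force: [0.8, -0.6, 0.9]
opening: 0.0548
[43.82363031  1.99961991]
glue [328.6, 196.0, 25.7, 23.9]
jar [125.1, 215.0, 27.9, 24.3]
tape [330.6, 149.7, 11.2, 28.6]Traceback (most recent call last):
  File "look.py", line 3, in <module>
    a=ctrl.get_image("top");c=ctrl.calibration("top");r=casepose(a,c);print(r)
                                                        ~~~~~~~~^^^^^
  File "h.py", line 19, in casepose
    d=ctrl.outline_of(name,"case")[0]
      ~~~~~~~~~~~~~~~~~~~~~~~~~~~~^^^
IndexError: list index out of range
```

View pics/l.png

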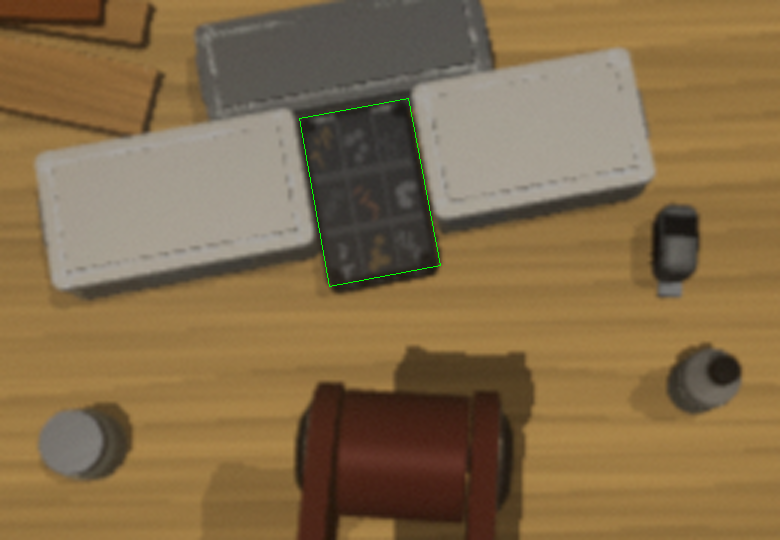

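The overlay suggests the case may sit 2–3 mm short, which is about the calibration error. To rule out jamming in the gap, I push again slightly off-centre and compare where it stalls.

```bash
python3 -m creep '[[90,-10,6,10,0],[90,-20,6,40,0],[90,-30,6,70,0],[90,-50,6,100,0],[90,-70,6,120,0],[90,-100,6,124,0],[90,-130,6,124,0],[90,-155,6,124,0],[90,-165,6,124,0],[90,-170,6,124,0],[90,-172,6,124,0],[90,-172,6,124,0]]'
python3 - <<'E'
from h import *
o=ctrl.get_obs();print(bx(o["tool_pos"][:2]*1000),o["tool_pos"])
togo(*bx((-48.4,-6),True),10,189.73)
E
```

```text
t: 13.2
tool_pos: [0.656, 0.0727, 0.0051]
tool_rot: [0.27, -3.128, -0.0]
contact_force: [0.1, -0.1, 0.5]
opening: 0.0551
[-52.18537221   6.09283422] [0.65603559 0.07268558 0.0050887 ]
shift [ -3.7 -12.1  -4.9] turn 0.003 F [ 0.1 -0.1  0.5] t 13.2
```

```bash
python3 -m creep '[[90,-1,0,-4,0],[90,-2,0,-4,0],[90,-3,0,-4,0],[90,-4,0,-4,0],[90,-5,0,-4,0],[90,-6,0,-4,0],[90,-7,0,-4,0],[90,-8,0,-4,0],[90,-8,0,-4,0]]'
python3 -c "
from h import *
o=ctrl.get_obs();print(bx(o['tool_pos'][:2]*1000),o['wrist_torque'])"
python3 -m creep '[[90,5,-4,0,0],[90,8,-8,0,0],[90,8,-12,0,0],[90,6,-12,0,0],[90,4,-12,0,0],[90,2,-12,0,0],[90,1,-12,0,0],[90,0,-12,0,0],[90,0,-12,0,0],[90,0,-12,0,0]]'
python3 -c "
from h import *
o=ctrl.get_obs();print(bx(o['tool_pos'][:2]*1000),o['wrist_torque'])"
```

```text
t: 13.95
tool_pos: [0.6598, 0.0731, 0.0103]
tool_rot: [0.269, -3.117, 0.001]
contact_force: [-19.3, -4.1, 15.0]
opening: 0.0551
[-48.44494467   5.9172698 ] [-0.55568807  2.67888295 -0.08797214]
t: 14.78
tool_pos: [0.6619, 0.0609, 0.0102]
tool_rot: [0.269, -3.116, 0.002]
contact_force: [-20.6, -5.3, 15.6]
opening: 0.0552
[-48.43842836  -6.47548749] [-0.87339285  2.9578192  -0.15387668]
```

Both off-centre pushes (y = +6 and −6 mm) stall at the same −48.4 mm, so this is a square stop against the grey box and not a jam. I back off, check once and hand in.

```bash
python3 -m creep '[[90,2,0,0,0],[90,5,0,0,0],[90,10,0,0,0],[90,30,0,0,0],[90,60,0,0,0],[90,90,0,0,0],[90,110,0,-20,0],[90,130,0,-50,0],[90,150,0,-80,0],[90,170,0,-110,0],[90,180,0,-120,0],[90,180,0,-120,0]]'
python3 - <<'E'
from h import *
a=ctrl.get_image("top");s=ctrl.get_image("side")
save("m",np.hstack([cv2.resize(a[80:260,110:310],None,fx=2,fy=2,interpolation=cv2.INTER_CUBIC),cv2.resize(s[120:300,200:400],None,fx=2,fy=2,interpolation=cv2.INTER_CUBIC)]))
for n in ("glue","jar","tape"):
    d=ctrl.outline_of("top",n);print(n,d[0]["rect"] if d else None)
E
```

```text
t: 15.78
tool_pos: [0.4906, 0.0312, 0.1341]
tool_rot: [-0.269, 3.122, -0.002]
contact_force: [1.4, 0.1, -0.2]
opening: 0.0551
glue [332.3, 195.4, 23.0, 24.4]
jar [123.6, 214.9, 28.9, 24.3]
tape [330.0, 146.7, 14.5, 33.4]
```

View pics/m.png

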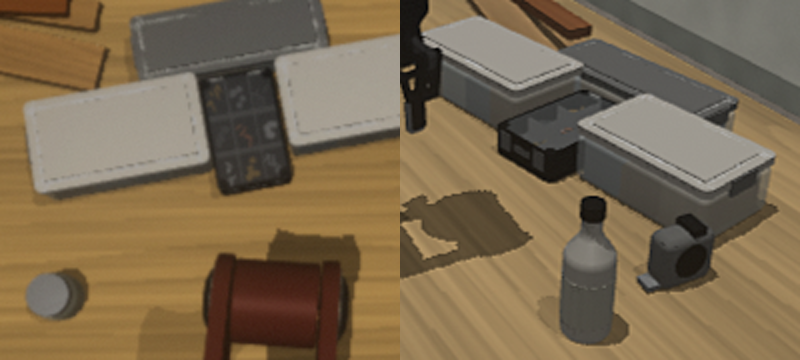

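The case lies flat in the gap, latch end out, at (245,130) in the left half and (540,140) in the right half. The glue, jar and tape stand where they were.

```bash
python3 -c "
from station import ctrl
print(ctrl.finish_job())"
```

```text
the job is handed in; nothing more can be done
None
```

The screw case is in the gap, flat on the bench with its latch end towards the robot, and its far end appears to rest against the grey-lidded box. I handed the job in at about 16 s; no verdict is reported.

**What I did:** I pushed the case's left side with both fingertips to centre and square it. I then pushed on the latch end through the gap until it stopped, and backed the arm off clear of everything.

**Checks that agreed:**
- **Hard stop:** three pushes, at the centre and about 6 mm to either side, all stalled with the fingertips at −48.4 mm along the gap. The horizontal force was about 20–24 N, so I take it as a square stop and not a jam.
- **Other objects:** in the top view the glue bottle and the jar are within about 3 pixels of where they started. The tape measure's detected outline varied a little more (up to 6 pixels in width), but the pictures show it standing where it was.

**Checks that disagreed or failed:**
- **Depth:** from the overlay, the camera outline and the fingertips, the case seems 2–4 mm short of its nominal home position. The calibration is good to about 2 mm and the finger thickness is not known exactly. I trusted the repeated stop, but I could not see the contact face itself.
- **Missed detection:** one check of the case's outline found nothing while the arm was backing away; the next one found it.

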